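# Press the blue label holder home behind the shelf lip

## Robot

A 6-joint arm with a two-finger parallel gripper is mounted at the origin on the work surface. World frame = base frame: x ahead of the robot, y to its left, z up, the work surface at z = 0. Lengths are in mm, angles in rad, forces in N, time in s.
With the tool pointing down it reaches from about 275 to 825 mm from the base axis. Payload 4.9 kg.
Tool frame: the origin (TCP) lies between the finger pads; the fingertips stand 22 mm ahead of it and the grasp point (between the pads) lies 3 mm ahead of it (tcp_to_tips is the distance from the TCP to the fingertips, in mm); z points along the fingers, y is the line along which they close (so a half turn about z gives the same grasp; the last joint's range is limited). The gripper opens to 85 mm and grips with 20 to 120 N. Pads are 22 mm wide; open, the fingers measure 114 mm over their backs; the gripper's body (76 mm by 85 mm) begins 54 mm behind the grasp point. The pads swing forward as they close: fully open they stand 13 mm farther back than shut.
Start: joints at [1.178, 0.326, -0.193, 1.052, 0, 1.437], TCP at [140.75, 531.703, 253.281] pointing down, gripper open.
Joint ranges: [-2.65, 2.65], [-0.97, 1.79], [-1.3, 1.35], [-1.93, 2.1], [-1.47, 1.37], [-3.14, 3.14]. Speed limits (rad/s): [2.57, 2.57, 3.14, 3.14, 3.14, 3.14].

## Interface

Orientations are given as a rotation vector (axis times angle).
In Python, from plant import * gives the robot as it stands. The module is installed in compiled form; this text tells all that it offers.
- The arm moves only by the shell command python3 -m crank 'ROWS' [FORCE]. ROWS is JSON, a list of rows, each a list of 3 entries, a list of its own where there are three numbers: the shift along the tool's x, y, z in cm, then the turn, a rotation vector about the tool's x, y, z in degrees, then the opening, from 0 (shut) to 1 (fully open). In form: [[[dx, dy, dz], [rx, ry, rz], grip], ...]. A call has 1 to 12 rows; each row is the pose to reach, as a shift and turn from the pose commanded when the call began, along the tool's axes at that moment; what a row does not reach only later rows make up. A row lasts 1/8 s, in which the tool goes at most 62.5 mm and 10.7 degrees, less where a joint would pass 70% of its speed; a pose out of reach is approached as far as the arm can. A call with a gripper value outside its range is refused whole. The fingers move at their own pace and stop on an object; FORCE is the grip in N (left out, the last holds). Time passes only in rows, so rows that repeat a pose let the fingers close. It gives the time, the measured TCP pose, the force, the opening and the grip force at its end, in the units of the state.
- read_state(): the state, without advancing time (a new reading comes with each control period).
- read_camera(name): name is "side" or "top"; returns the picture (480x640x3 uint8, blue, green, red); there is no depth.
- camera_info(name): a dict with "camera_matrix" (3x3 intrinsics, pixels), "k1" (the pictures are not rectified: a ray, as slopes to the right and down, at radius r is drawn at 1 + k1 r^2 times it, then the intrinsics apply), "rvec" (rotation vector, rad) and "tvec" (3), from world to camera coordinates, as OpenCV has them. Camera axes: x right, y down, z forward; pixel columns grow to the right and rows downward; lengths in mm; the calibration is good to about 2 mm. A picture is of the moment at which its call begins. camera_info takes no time and is no camera call.
- sign_off(): hands the job in; it is judged then, once.
The state is a dict: "time_s": time; "joint_pos": joint angles; "dq": joint speeds; "joint_efforts": joint torques, N m; "tcp_pos": TCP position; "eef_rot": TCP orientation; "force": force on the tool from outside, world axes, zero at the start; "ft_torque": the same for the moment, N m; "gripper_width": finger opening in mm; "finger_force": force on a finger pad.
Only numpy, scipy, OpenCV 4.12 (cv2) and the standard library are available. Lean on these libraries where they do the work, as an engineer would, in place of code of your own. Each camera call takes 0.05 s, during which the arm holds its last target. There are 200 camera calls.

## Task

Take the blue label holder out of the grey rack and push its tongue down behind the lip of the white sample shelf, into the empty bay between the two black blocks, with its paper label still facing out over the lip. Press it fully home against the spring, and finish while still holding it pressed down: do not let go, or the spring lifts it out again. Leave the other label holders and everything else on the bench alone.

Things in the scene. Friction and masses are not known exactly. Their poses are not given: they have to be found in the camera images.
- blue_mid (a point): Centre of the head of the blue label holder, the place to grip. Loose, 70 g, upright: head 14 mm thick (own x) x 64 wide (y) x 52 tall; below it, centred, a flat tongue 5 mm thick x 44 wide x 32 long, its last 7 mm tapered to 3.5 x 38. The head's underside (shoulders) is 26 mm below this point, the tongue's tip 58 mm below. Paper label on own -x face; own z is up.
- blue_label (a point): Middle of the paper label on the blue holder's own -x face, 7 mm in front of blue_mid.
- yellow_mid (a point): Centre of the head of the yellow label holder, same shape; it stays in the rack.
- green_mid (a point): Centre of the head of the green label holder, same shape; it stays in the rack.
- rack: Grey fixed rack, 50 x 240 x 45 mm, long along own y, origin at the centre of its underside. The three holders stand in a row along own y, 75 mm apart in any order, tongues hanging in pockets, heads resting on the rack's top (45 mm high), labels towards own -x.
- bay (a point): Centre of the mouth of the empty bay, level with the shelf's top, 65 mm above the table. The bay is a slot open upwards behind the lip: 9 mm wide along own x (flared to about 17 mm at the mouth), 50 mm long along own y, black blocks at its ends. Own x points from the lip into the shelf, y along the lip, z up. Home: blue_mid is straight over it, 26 to 28 mm up, x axes parallel.
- shelf: Fixed white sample shelf with an aluminium lip along its front, whose top edge is yellow and flared. 250 mm along own y, 65 mm high, reaching 140 mm behind the slot (+x) and 10 mm in front. Origin on the table straight under point bay, same axes. The holder's shoulders, when home, rest on the black end blocks (66 mm high).
- ejector (a joint): Red spring plunger in the bottom of the bay, which pushes the holder up. 0 = up (its top 24 mm below the mouth), grows as it is pressed down, in m; about 0.007 when the holder is home. About 3 N to start, 7 N when home; then the shoulders meet the rigid blocks and the force climbs steeply.
- jar: Small amber jar with white cap, 38 mm across, 55 mm tall, loose, standing on the shelf about 80 mm to the bay's +y side and 80 mm behind the slot; origin under its centre. Bystander.
- carton: Small carton 45 x 60 x 35 mm, loose, on the shelf about 85 mm to the bay's -y side and 90 mm behind the slot; origin under its centre. Bystander.
- beaker: Glass beaker, 60 mm across, 75 mm tall, loose on the bench; origin under its centre. Bystander.
- bottle: White bottle with blue cap, 54 mm across, 100 mm tall, loose on the bench; origin under its centre. Bystander.
- weight: Brass weight, 36 mm across, 50 mm tall, loose on the bench; origin under its centre. Bystander.
Not all that is in view belongs to the job. Of the things shaped like the part that bears blue_mid, the blue one is meant.

How it is judged:
By the outcome, as a careful person would: the job done as asked, in the order asked, and still so for the second after the job is handed in, while the arm keeps its last pose, push and grip.
It also fails if it takes over 42 s, if anything falls off the work surface, if the arm or the gripper's body presses on something with over 40 N, if the wrist force passes 120 N, or if a joint passes its speed limit or range.

## Working session

There is one attempt and no reset: what is moved stays moved. The work goes in short steps, Python scripts to look and compute and a shell command to move; the robot and the scene stay as the last step left them, time stands still between calls to the robot, and variables do not carry over. Pictures are saved under pics/ and viewed, at most 10 in all, crops included, and the job is handed in when it is done.

```bash
mkdir -p pics
cat > h.py <<'E'
from plant import *
import numpy as np, cv2
from scipy.spatial.transform import Rotation as R
def cam(n):
    c=camera_info(n); K=np.array(c["camera_matrix"],float).reshape(3,3)
    return K,c["k1"],R.from_rotvec(np.ravel(c["rvec"])).as_matrix(),np.ravel(c["tvec"])
def ray(n,uv):
    K,k,Rm,t=cam(n); d=np.linalg.solve(K,[uv[0],uv[1],1.])[:2]; s=d.copy()
    for _ in range(30): s=d/(1+k*(s@s))
    v=Rm.T@np.array([s[0],s[1],1.]); return -Rm.T@t, v/np.linalg.norm(v)
def onz(n,uv,z):
    o,v=ray(n,uv); return o+v*(z-o[2])/v[2]
def proj(n,p):
    K,k,Rm,t=cam(n); c=Rm@np.array(p,float)+t; s=c[:2]/c[2]; s=s*(1+k*(s@s)); return (K@[s[0],s[1],1])[:2]
def tri(a,ua,b,ub):
    o,v=ray(a,ua);p,w=ray(b,ub); s=np.linalg.lstsq(np.c_[v,-w],p-o,rcond=None)[0]
    A,B=o+v*s[0],p+w*s[1]; return (A+B)/2,np.linalg.norm(A-B)
E
python3 - <<'E'
from h import *
for n in("top","side"):
    cv2.imwrite(f"pics/{n}0.png",read_camera(n)); K,k,Rm,t=cam(n); print(n,K.ravel(),k,-Rm.T@t,Rm[2])
s=read_state(); print(s["tcp_pos"],R.from_rotvec(s["eef_rot"]).as_matrix().round(3),s["gripper_width"])
E
```

```text
top [448.12166495   0.         321.28510735   0.         448.12166495
 242.85081677   0.           0.           1.        ] 0.029490001306525616 [ 406.40891755  -10.10287388 1046.21899462] [ 0.22706473 -0.00589783 -0.97386181]
side [454.61320961   0.         325.26537849   0.         454.61320961
 241.27320762   0.           0.           1.        ] -0.04121479018566299 [416.58347535 801.99698886 725.13753341] [ 0.19296896 -0.75471073 -0.62703643]
[140.54927943 531.25297832 252.59218896] [[-0.967  0.256 -0.001]
 [ 0.256  0.967 -0.001]
 [ 0.    -0.002 -1.   ]] 85.19330357612964
```

View pics/top0.png

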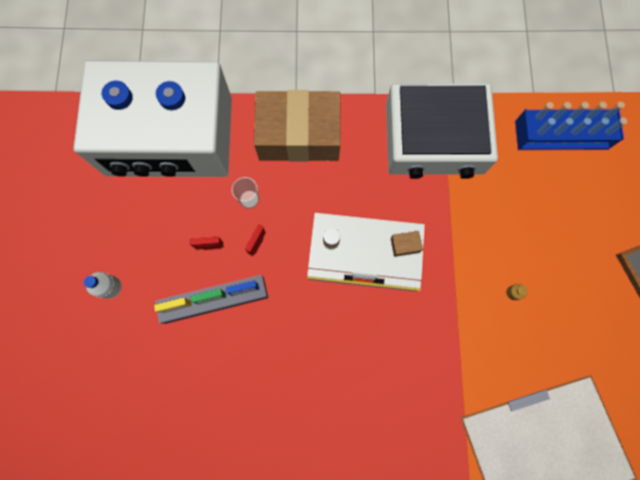

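View pics/side0.png

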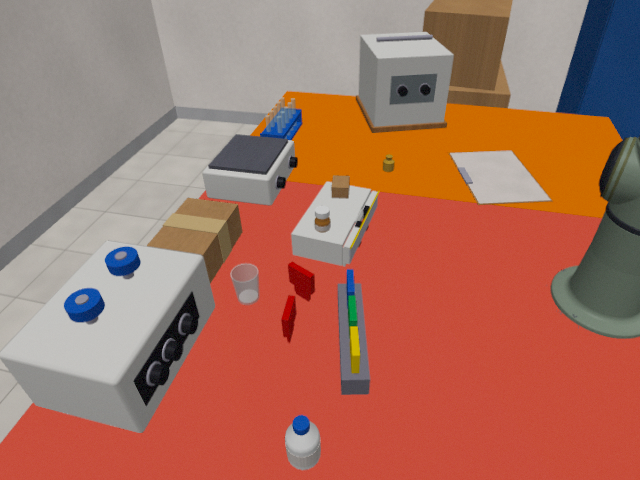

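The top view shows the blue holder at (242,287), with green at (206,296) and yellow at (170,304) in the grey rack. The shelf's bay is near (364,278), between black blocks. In the side view the blue holder is at (351,283) and the bay at about (363,217). Lookalikes, by top pixel:
- the blue holder itself (242,287)
- blue knobs (116,94) and (169,94)
- blue tube rack (570,130)
- bottle cap (90,282)
- red pieces (205,242) and (255,239)

I choose the blue head in the rack and will check it in a close crop.

Run:
```python
from h import *
t=cv2.imread("pics/top0.png");s=cv2.imread("pics/side0.png")
r=lambda i,x,y,w,h:cv2.resize(i[y:y+h,x:x+w],(400,300),interpolation=cv2.INTER_CUBIC)
cv2.imwrite("pics/crop0.png",np.vstack([np.hstack([r(t,215,265,60,45),r(t,330,260,68,51)]),np.hstack([r(s,320,255,80,60),r(s,330,190,64,48)])]))
for n,im in(("top",t),("side",s)):
    b=cv2.cvtColor(im,cv2.COLOR_BGR2HSV)
    for nm,lo,hi in(("blue",(105,120,50),(125,255,255)),("green",(55,100,40),(90,255,255)),("yellow",(24,120,120),(35,255,255)),("red?",(0,180,60),(4,255,200))):
        c,_=cv2.findContours(cv2.inRange(b,lo,hi),0,2)
        for k in c:
            if cv2.contourArea(k)>25: print(n,nm,cv2.contourArea(k),np.round(cv2.minAreaRect(k)[0],1),np.round(cv2.minAreaRect(k)[1],1),round(cv2.minAreaRect(k)[2],1))
```

```text
top blue 183.0 [241.2 286.9] [ 8.  31.8] 79.5
top blue 97.0 [ 90.5 281.5] [11.3 11.3] 45.0
top blue 3751.0 [569. 129.] [ 38. 106.] 90.0
top blue 555.0 [169.7  94.9] [28.2 25.5] 63.4
top blue 586.5 [116.8  94.2] [29.7 24.7] 45.0
top green 185.0 [207.5 295.5] [ 8.  33.3] 77.9
top yellow 188.5 [170.  304.5] [ 7.3 31.3] 76.0
top red? 4567.0 [ 65.  436.5] [130.  85.] 0.0
top red? 296.0 [206.5 243.5] [14.  34.9] 85.6
top red? 346.0 [255.8 240.2] [13.6 32.5] 29.1
side blue 235.5 [300.5 424.5] [19. 15.] 90.0
side blue 973.5 [ 84. 305.] [32.2 37.6] 63.4
side blue 143.0 [350.5 282.5] [25.  7.] 90.0
side blue 732.0 [122.6 260.7] [27.7 32.6] 63.4
side blue 502.5 [282.8 128.5] [25.1 46.2] 66.8
side blue 8092.0 [597.5  69.5] [139.  83.] 90.0
side green 223.0 [352.5 310. ] [30.  9.] 90.0
side yellow 358.0 [354.5 349. ] [46.  9.] 90.0
side yellow 40.0 [364.1 219.5] [ 1.7 63.5] 25.9
side red? 31.0 [401. 473.] [12. 22.] 90.0
side red? 33.0 [483.  471.5] [15. 28.] 90.0
side red? 38.0 [318.8 471.7] [13.8 15.2] 69.4
side red? 81.0 [374.8 471.2] [30.1 15.5] 2.6
side red? 28.0 [452.  471.4] [17.4 13.5] 81.
[... 1496 characters left out ...]
17. ] 86.4
side red? 43.0 [403.4 335.2] [16.2 34.4] 80.0
side red? 93.5 [268.  340.9] [38.3 21.3] 39.5
side red? 25.5 [371.5 331.3] [10.7 22.2] 6.3
side red? 57.5 [245.4 313.5] [29.6 16.9] 27.9
side red? 74.5 [328.3 287.7] [15.  17.9] 6.3
side red? 38.5 [379.8 285.2] [27.9 14.1] 76.0
side red? 45.5 [228.2 268.7] [12.8 21.4] 33.7
side red? 33.5 [360.6 262.8] [ 9.  20.9] 17.1
side red? 1839.5 [292.3 299.3] [58.3 89.4] 24.6
side red? 48.0 [270.9 258. ] [29.7 15.5] 71.6
side red? 30.5 [368.7 246.5] [16.2 20.2] 24.0
side red? 95.0 [277.3 232.8] [15.1 24.9] 74.1
side red? 27.5 [252. 229.] [14. 14.] 0.0
side red? 34684.0 [539.2 318.1] [377.8 194.3] 54.4
side red? 116.5 [285.  206.8] [18.9 33.5] 9.0
```

View pics/crop0.png

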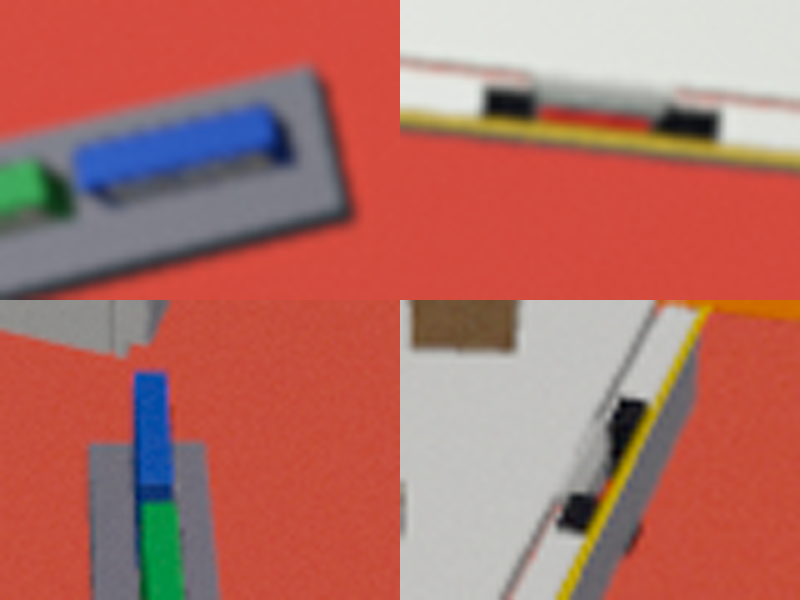

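Run:
```python
from h import *
p=lambda c:(330+(c[0]-400)*.17,260+c[1]*.17)
q=lambda c:(330+(c[0]-400)*.16,190+(c[1]-300)*.16)
a=lambda c:(215+c[0]*.15,265+c[1]*.15)
f=lambda v:np.round(v,1)
print("holder top face TL,TR,BR,BL",[f(onz("top",a(c),97)[:2]) for c in((75,153),(268,105),(272,145),(82,190))])
hb=proj("top",(0,0,0)) if 0 else None
for n,uv in(("blue",((241.2,286.9),(350.5,282.5))),):print(tri("top",uv[0],"side",uv[1]))
print("lip ends top",[f(onz("top",c,68)[:2]) for c in(p((400,119)),p((800,160)))])
print("blocks inner/outer front",[f(onz("top",p(c),66)[:2]) for c in((485,117),(535,119),(658,130),(716,138))])
print("blocks back",[f(onz("top",p(c),66)[:2]) for c in((487,88),(535,92),(672,108),(718,113))])
print("side blocks: far inner/outer, near inner/outer",[f(onz("side",q(c),66)[:2]) for c in((613,458),(617,400),(648,402),(640,455),(570,495),(558,528),(585,535),(600,500))])
print("shelf corners top z65",[f(onz("top",c,65)[:2]) for c in((315,214),(425,225),(420,290),(308,278))])
print("rack corners z45",[f(onz("top",c,45)[:2]) for c in(a((310,65)),a((348,212)))])
```

```text
holder top face TL,TR,BR,BL [array([529.4, 185.6]), array([544.7, 124.9]), array([531.9, 123.2]), array([517.6, 182.8])]
(array([532.05806049, 155.15250473,  90.65821213]), np.float64(0.7050295740675878))
lip ends top [array([550.1, -35.2]), array([ 534.9, -184.1])]
blocks inner/outer front [array([551.2, -67.1]), array([550.5, -85.8]), array([ 546.4, -131.8]), array([ 543.4, -153.4])]
blocks back [array([562.2, -68. ]), array([560.7, -86. ]), array([ 554.7, -137.2]), array([ 552.8, -154.4])]
side blocks: far inner/outer, near inner/outer [array([ 549.4, -112.2]), array([ 554.7, -152.7]), array([ 542.2, -153.9]), array([ 539.3, -116.5]), array([561.6, -84.1]), array([562.2, -62.1]), array([551.3, -59.9]), array([549.6, -83.4])]
shelf corners top z65 [array([702.8,  -1.7]), array([ 677. , -251.4]), array([ 529.2, -232.6]), array([555.5,  13.3])]
rack corners z45 [array([565.9, 118.6]), array([516.3, 104.4])]
```

The crops confirm the choice. The upright blue head is at the right end of the rack with its pale label on the robot side, and the bay lies between two black blocks with the red plunger visible.

```bash
cat >> h.py <<'E'
def rel(p,yaw):
    """shift (cm) and turn (deg) in tool axes to a tool-down pose with tool y at yaw deg"""
    s=read_state(); M=R.from_rotvec(s["eef_rot"]); y=np.r_[np.cos(np.radians(yaw)),np.sin(np.radians(yaw)),0]; z=np.r_[0,0,-1.]
    T=R.from_matrix(np.c_[np.cross(y,z),y,z])
    print("shift",np.round(M.inv().apply(np.array(p)-s["tcp_pos"])/10,2),"turn",np.round((M.inv()*T).as_rotvec(degrees=True),1))
E
python3 - <<'E'
from h import *
y,g,b=[onz("top",c,96)[:2] for c in((170,304.5),(207.5,295.5),(241.2,286.9))]
d=y-b; print(y,g,b,np.degrees(np.arctan2(-d[0],d[1])),np.linalg.norm(d))
rel((531,154,190),14)
E
```

```text
[494.81862753 301.51286703] [513.54423517 224.41921016] [531.70892559 154.25145764] 14.063684439871285 151.81178079557515
shift [-47.4  -26.47   6.29] turn [-0.1  0.  61.2]
```

```bash
python3 -m crank '[[[-47.4,-26.5,6.3],[0,0,61.2],1],[[-47.4,-26.5,6.3],[0,0,61.2],1],[[-47.4,-26.5,6.3],[0,0,61.2],1],[[-47.4,-26.5,6.3],[0,0,61.2],1],[[-47.4,-26.5,6.3],[0,0,61.2],1],[[-47.4,-26.5,6.3],[0,0,61.2],1],[[-47.4,-26.5,6.3],[0,0,61.2],1],[[-47.4,-26.5,6.3],[0,0,61.2],1],[[-47.4,-26.5,6.3],[0,0,61.2],1],[[-47.4,-26.5,6.3],[0,0,61.2],1],[[-47.4,-26.5,6.3],[0,0,61.2],1],[[-47.4,-26.5,6.3],[0,0,61.2],1]]' 40
python3 - <<'E'
from h import *
s=cv2.hconcat([read_camera("side")[130:380,230:480],read_camera("top")[180:380,150:350] if 0 else read_camera("top")[150:400,110:360]])
cv2.imwrite("pics/h1.png",cv2.resize(s,None,fx=1.6,fy=1.6,interpolation=cv2.INTER_CUBIC)); rel((531.5,154,76),14); print(read_state()["tcp_pos"],R.from_rotvec(read_state()["eef_rot"]).as_matrix().round(3))
E
```

```text
time_s: 1.6
tcp_pos: [530.1, 155.2, 190.3]
eef_rot: [-1.932, -2.476, 0.0]
force: [0.0, -0.1, 0.3]
gripper_width: 85.1
finger_force: 0.0
shift [-0.15  0.08 11.45] turn [-0.  -0.   0.1]
[530.33978622 155.255872   190.50088419] [[-0.243  0.97  -0.   ]
 [ 0.97   0.243  0.   ]
 [ 0.    -0.    -1.   ]]
```

View pics/h1.png

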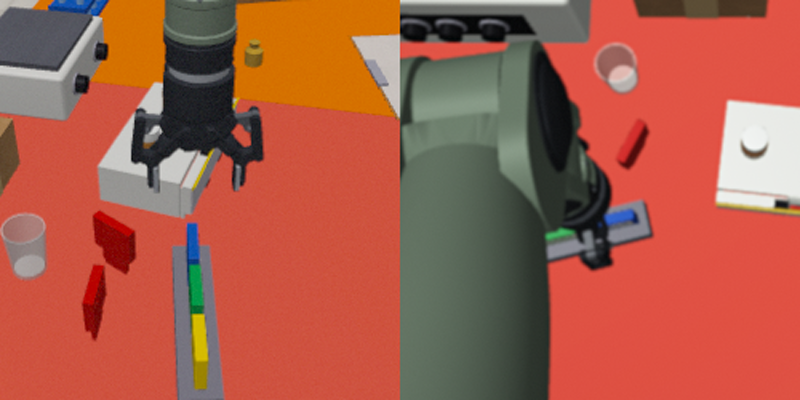

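The gripper is centred over the blue head in the side crop at about (195,240), with the fingers straddling it. Next I descend and close.

```bash
python3 -m crank '[[[-0.1,0.1,5.5],[0,0,0],1],[[-0.1,0.1,9],[0,0,0],1],[[-0.1,0.1,11.4],[0,0,0],1],[[-0.1,0.1,11.4],[0,0,0],1],[[-0.1,0.1,11.4],[0,0,0],0],[[-0.1,0.1,11.4],[0,0,0],0],[[-0.1,0.1,11.4],[0,0,0],0],[[-0.1,0.1,11.4],[0,0,0],0],[[-0.1,0.1,11.4],[0,0,0],0],[[-0.1,0.1,11.4],[0,0,0],0],[[-0.1,0.1,11.4],[0,0,0],0],[[-0.1,0.1,11.4],[0,0,0],0]]' 60
```

```text
time_s: 3.2
tcp_pos: [532.8, 153.5, 77.0]
eef_rot: [1.934, 2.474, 0.001]
force: [-1.8, -0.9, 5.6]
gripper_width: 13.2
finger_force: 58.8
```

```bash
python3 -m crank '[[[0,0,-2],[0,0,0],0],[[0,0,-5],[0,0,0],0],[[0,0,-9],[0,0,0],0],[[0,0,-11],[0,0,0],0],[[0,0,-11],[0,0,0],0],[[0,0,-11],[0,0,0],0]]'
python3 - <<'E'
from h import *
rel((551.5,-111,187),-5.8)
E
```

```text
time_s: 3.95
tcp_pos: [531.6, 153.3, 185.1]
eef_rot: [-1.934, -2.474, 0.002]
force: [0.5, 0.1, -0.2]
gripper_width: 13.7
finger_force: 58.5
shift [-26.13  -4.45  -0.19] turn [-0.1  0.  19.8]
```

```bash
python3 -m crank '[[[-5,-0.8,0],[0,0,4],0],[[-11,-1.8,0],[0,0,9],0],[[-17,-2.9,0],[0,0,13],0],[[-22,-3.7,0],[0,0,17],0],[[-26.1,-4.4,0],[0,0,19.8],0],[[-26.1,-4.4,0],[0,0,19.8],0],[[-26.1,-4.4,0],[0,0,19.8],0],[[-26.1,-4.4,0],[0,0,19.8],0]]'
python3 - <<'E'
from h import *
a=read_camera("side");t=read_camera("top");cv2.imwrite("pics/s2.png",a);cv2.imwrite("pics/t2.png",t)
r=lambda i,x,y,w,h:cv2.resize(i[y:y+h,x:x+w],(400,400),interpolation=cv2.INTER_CUBIC)
cv2.imwrite("pics/h2.png",cv2.hconcat([r(a,310,130,110,110),r(t,300,210,120,120)]))
E
```

```text
time_s: 4.95
tcp_pos: [552.2, -109.1, 185.7]
eef_rot: [-2.329, -2.107, 0.001]
force: [0.1, 0.2, 0.3]
gripper_width: 13.4
finger_force: 58.4
```

View pics/h2.png

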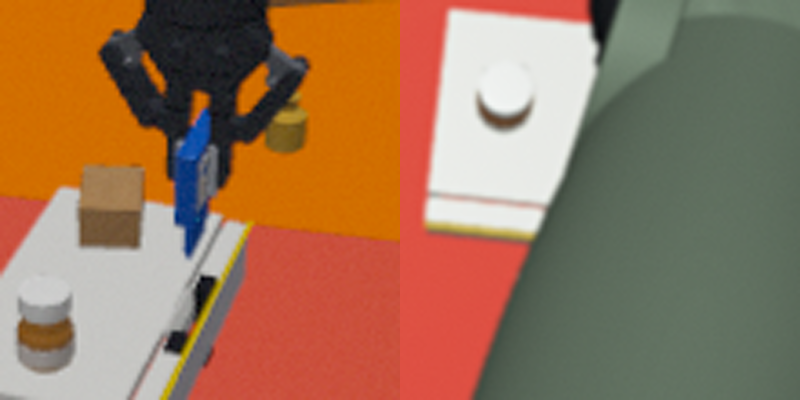

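Blue is held in the side crop at (195,180), with its white label facing the lip (right side) and the bay below it. Next I compare the held part's outline and the black blocks with the expected positions.

Run:
```python
from h import *
a=cv2.imread("pics/s2.png");H=cv2.cvtColor(a,cv2.COLOR_BGR2HSV)
m=cv2.inRange(H,(105,120,40),(125,255,255)); m[:,:340]=0;m[:,390:]=0;m[:150]=0;m[215:]=0
c=max(cv2.findContours(m,0,2)[0],key=cv2.contourArea)[:,0]
print("seen",c.min(0),c.max(0),"lowest",c[c[:,1].argmax()],"head left-bottom",c[(c[:,0]-c[:,1]).argmin()],"top",c[c[:,1].argmin()])
s=read_state();print(s["tcp_pos"])
Z=R.from_euler("z",-5.8,degrees=True)
mid=np.array(s["tcp_pos"])-[0,0,5.5]
f=lambda *v:np.round(proj("side",mid+Z.apply(v)),1)
print("exp tongue tips near/far",f(0,19,-58),f(0,-19,-58),"head near back/front bottom",f(7,32,-26),f(-7,32,-26),"near back top",f(7,32,26),"far back/front top",f(7,-32,26),f(-7,-32,26))
b=np.array([551.5,-111,66]);g=lambda *v:np.round(proj("side",b+Z.apply(v)),1)
print("bay blocks inner near/far back",g(4.5,25,0),g(4.5,-25,0),"outer",g(4.5,43,0),g(4.5,-43,0))
gm=H[:,:,2]<50; k=np.zeros_like(gm);k[200:240,350:375]=1
for q in cv2.findContours((gm&k).astype(np.uint8),0,2)[0]:
    if cv2.contourArea(q)>4: print("block",np.round(cv2.minAreaRect(q)[0],1),q[:,0].min(0),q[:,0].max(0))
```

```text
seen [358 160] [367 199] lowest [361 199] head left-bottom [361 199] top [366 160]
[ 552.484439   -109.18103677  186.07256447]
exp tongue tips near/far [361.3 200.9] [365.6 192.6] head near back/front bottom [357.3 191.8] [363.2 192.8] near back top [357.9 172.1] far back/front top [365.5 158.9] [371.3 159.8]
bay blocks inner near/far back [358.6 220.8] [364.1 209.6] outer [356.6 225. ] [366.  205.8]
block [358.2 223.6] [356 221] [360 226]
block [365.  210.1] [364 206] [368 215]
```

```bash
python3 -m crank '[[[0.15,0,2],[0,0,0],0],[[0.15,0,4],[0,0,0],0],[[0.15,0,4.8],[0,0,0],0],[[0.15,0,4.8],[0,0,0],0],[[0.15,0,4.8],[0,0,0],0]]'
python3 - <<'E'
from h import *
s=read_state();print(s["tcp_pos"],R.from_rotvec(s["eef_rot"]).as_matrix().round(3)[:,0]);a=read_camera("side")
cv2.imwrite("pics/h3.png",cv2.resize(a[165:240,320:400],(800,600)[0:1]*1+(600,) if 0 else (640,600),interpolation=cv2.INTER_CUBIC))
rel((551.5,-111,130),-5.8)
E
```

```text
time_s: 5.68
tcp_pos: [553.4, -108.9, 139.0]
eef_rot: [2.33, 2.105, 0.001]
force: [0.4, -0.5, -0.7]
gripper_width: 13.0
finger_force: 58.4
[ 553.37686591 -108.91482855  139.04384018] [ 0.101  0.995 -0.   ]
shift [-0.22 -0.18  0.91] turn [ 0.1  0.  -0. ]
```

View pics/h3.png

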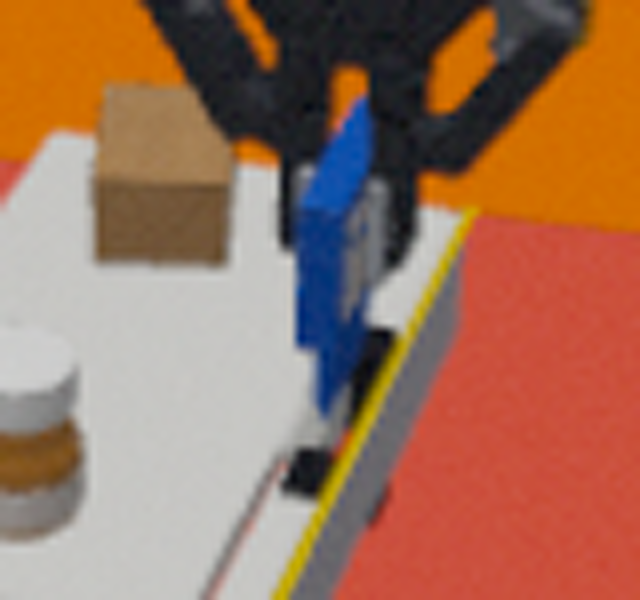

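The side crop shows the tongue's near corner at (323,415), just above the slot between the black blocks (near one at (310,470), far one at (375,360)) and behind the yellow lip. I'll correct it by about 2 mm and lower it in.

```bash
python3 -m crank '[[[-0.2,-0.15,0.3],[0,0,0],0],[[-0.2,-0.15,1],[0,0,0],0],[[-0.2,-0.15,1.5],[0,0,0],0],[[-0.2,-0.15,1.5],[0,0,0],0],[[-0.2,-0.15,1.5],[0,0,0],0]]'
```

```text
time_s: 6.35
tcp_pos: [551.2, -110.7, 123.2]
eef_rot: [-2.331, -2.106, 0.0]
force: [-0.3, -0.1, -0.1]
gripper_width: 13.6
finger_force: 58.4
```

```bash
python3 -m crank '[[[0,0,0.4],[0,0,0],0],[[0,0,0.8],[0,0,0],0],[[0,0,0.8],[0,0,0],0]]'; python3 -m crank '[[[0,0,0.4],[0,0,0],0],[[0,0,0.8],[0,0,0],0],[[0,0,0.8],[0,0,0],0]]'
```

```text
time_s: 6.72
tcp_pos: [551.1, -110.7, 115.0]
eef_rot: [-2.331, -2.105, 0.0]
force: [0.2, -0.4, -0.8]
gripper_width: 13.3
finger_force: 58.4
time_s: 7.1
tcp_pos: [551.4, -110.8, 107.0]
eef_rot: [2.331, 2.105, 0.001]
force: [2.0, 1.1, -1.5]
gripper_width: 13.4
finger_force: 58.4
```

```bash
python3 -m crank '[[[0,0,0.3],[0,0,0],0],[[0,0,0.5],[0,0,0],0],[[0,0,0.5],[0,0,0],0]]' 100; python3 -m crank '[[[0,0,0.15],[0,0,0],0],[[0,0,0.3],[0,0,0],0],[[0,0,0.3],[0,0,0],0]]'
```

```text
time_s: 7.48
tcp_pos: [551.4, -110.8, 102.6]
eef_rot: [2.331, 2.105, 0.001]
force: [1.3, 0.1, 3.3]
gripper_width: 12.5
finger_force: 98.1
time_s: 7.85
tcp_pos: [551.5, -110.9, 99.6]
eef_rot: [2.331, 2.105, 0.001]
force: [0.8, 0.6, 5.3]
gripper_width: 12.8
finger_force: 98.3
```

```bash
python3 -m crank '[[[0,0,0.2],[0,0,0],0],[[0,0,0.2],[0,0,0],0]]'; python3 -m crank '[[[0,0,0.1],[0,0,0],0],[[0,0,0.1],[0,0,0],0]]';python3 -m crank '[[[0,0,0.06],[0,0,0],0],[[0,0,0.06],[0,0,0],0]]'
```

```text
time_s: 8.1
tcp_pos: [551.5, -110.9, 98.0]
eef_rot: [2.331, 2.105, 0.001]
force: [0.9, 0.1, 8.0]
gripper_width: 13.1
finger_force: 98.8
time_s: 8.35
tcp_pos: [551.5, -110.9, 98.0]
eef_rot: [2.33, 2.105, 0.001]
force: [-2.8, 1.8, 16.0]
gripper_width: 12.6
finger_force: 100.2
time_s: 8.6
tcp_pos: [551.5, -110.9, 98.0]
eef_rot: [2.33, 2.105, 0.001]
force: [-4.9, 1.2, 20.1]
gripper_width: 12.9
finger_force: 100.7
```

Run:
```python
from h import *
a=read_camera("side");cv2.imwrite("pics/h4.png",cv2.resize(a[165:240,320:400],(640,600),interpolation=cv2.INTER_CUBIC));s=read_state();print(s["tcp_pos"],s["force"],s["ft_torque"])
```

```text
[ 551.53251319 -110.86864954   97.96535692] [-3.42440611  1.40016132 20.9180408 ] [ 0.35791927  0.91725259 -0.01181999]
```

View pics/h4.png

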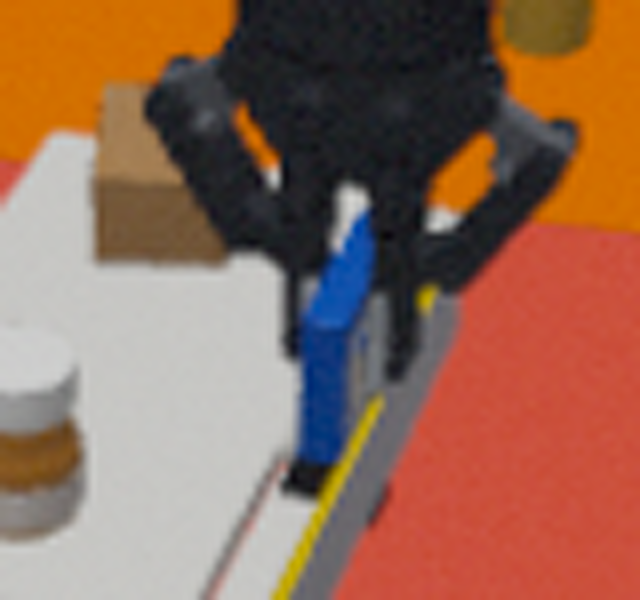

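The holder's head sits on the near black block at (315,465), with the tongue hidden in the slot and the label facing out over the lip. The shoulders are on the rigid stop, held at about 20 N, and the jar and carton haven't moved.

```bash
python3 -c "from plant import *; print(sign_off())"
```

```text
the job is handed in; nothing more can be done
None
```

The blue label holder is fully home in the bay with its label facing out over the lip, and the job was handed in at about 9 s with the gripper still pressing it against the end blocks at about 20 N.

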